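# Find the correctly clamped casting cassette with a spacer blade

### The arm

A 6-joint arm with a two-finger parallel gripper is mounted at the origin on a cart in front of the work surface, level with it; the furniture and walls round the work are solid. World frame = base frame: x ahead of the robot, y to its left, z up, the work surface at z = 0. Lengths are in m, angles in degrees, forces in N, time in s.
With the tool pointing down it reaches from about 0.375 to 0.9 m from the base axis. Payload 3.1 kg.
Tool frame: the origin (TCP) lies midway between the tips of the shut fingers; the grasp point (between the pads) lies bot.hold_point_z behind it (bot.hold_point_z is the distance from the TCP to the grasp point, in m); z points along the fingers, y is the direction in which the jaws open and shut (so a half turn about z gives the same grasp; the last joint's range is limited). The gripper opens to 87 mm and grips with 3 to 60 N. Pads are 19 mm wide; open, the fingers measure 117 mm over their backs; the gripper's body (75 mm by 190 mm) begins 51 mm behind the grasp point.
Start: joints at [57.611, 30.224, 82.088, -0, 67.689, -10.227], TCP at [0.236, 0.579, 0.223] pointing down, gripper open.
Joint ranges: [-176.69, 176.69], [-43.24, 126.21], [12.49, 139.97], [-82, 262], [0, 151.66], [-163.58, 163.58]. Speed limits (degrees/s): [159.86, 159.86, 180, 180, 180, 180].

### API

Orientations are given as a 3x3 rotation matrix whose columns are the frame's x, y, z axes.
In Python, from rig import bot, vision gives the robot as it stands.
- The arm moves only by the shell command python3 -m inch 'ROWS'. ROWS is JSON, a list of rows, each a list of 5 numbers: the finger opening in mm, from 0 to 87, then the shift along the tool's x, y, z in mm, then the turn about the tool's z in rad. In form: [[hand, dx, dy, dz, roll], ...]. A call has 1 to 8 rows; each row is the pose to reach, as a shift and turn from the pose measured when the call began, along the tool's axes at that moment; what a row does not reach only later rows make up. A row lasts 1/10 s, in which the tool goes at most 50 mm and 8.59 degrees, less where a joint would pass 70% of its speed; a pose out of reach is approached as far as the arm can. A call with a gripper value outside its range is refused whole. The fingers move at their own pace and stop on an object; the grip force is fixed at half the most. Time passes only in rows, so rows that repeat a pose let the fingers close. It gives the time, the measured TCP pose, the force and the opening at its end, in the units of the state.
- bot.read_state(): the state, without advancing time (a new reading comes with each control period).
- vision.capture(name): name is "scene" or "top" or "wrist"; returns (picture, depth): 420x560x3 uint8, red, green, blue; 420x560 float32, m along the optical axis (not along the pixel's ray), 0 where there is no reading.
- vision.camera_model(name): a dict with "intrinsics" (3x3 intrinsics, pixels), "camera_from_world" (4x4, takes a point from world to camera coordinates). Camera axes: x right, y down, z forward; pixel columns grow to the right and rows downward; lengths in m; the calibration is good to about 2 mm. A picture is of the moment at which its call begins: read the wrist's pose just before it. camera_model takes no time and is no camera call; for the wrist camera it gives the pose at the moment of the call.
- bot.hand_in(): hands the job in, once; it reports no verdict.
The state is a dict: "time_s": time; "joint_positions": joint angles; "qvel": joint speeds; "tau": joint torques, N m; "position": TCP position; "tcp_rot": TCP orientation; "force": force on the tool from outside, world axes, zero at the start; "moment": the same for the moment, N m; "opening": opening from 0.0 (shut) to 1.0 (fully open).
Only numpy, scipy, OpenCV 4.12 (cv2) and the standard library are available. Lean on these libraries where they do the work, as an engineer would, in place of code of your own. Each camera call takes 0.05 s, during which the arm holds its last target. There are 200 camera calls.

### The job

The three cassettes of the gel casting stand look alike, but one is clamped too tight (the spacer blade jams part way), one is slack (the blade goes in with hardly any drag) and one is right (the blade slides in against a steady light drag). Take the spacer blade from its holder, try the slots by feel without forcing the blade where it jams or knocking hard, and leave the blade standing, pushed fully home, in the cassette with the right drag; leave the things round about where they are.

Things in the scene. Friction and masses are not known exactly. Their poses are not given: they have to be found in the camera images.
- spacer_blade: loose feeler/spacer blade, 120 g, standing upright in its holder at the start: a flat steel blade 6 thick (its x) x 40 wide (its y) x 50 long (its z, foot rounded) below a white grip head 14 thick (x) x 56 wide (y) x 45 tall. Origin: centre of the foot; z points up to the head. The underside of the head (the shoulder) is 50 above the origin, the top 95
- blade_grip (a point): point in the middle of the white grip head, 28 mm above the shoulder; pinch here across the 14 mm thickness (the blade's x), which leaves the fingertips clear of the stand
- blade_shoulder (a point): centre of the underside of the grip head, 50 mm above the blade's foot; it rests on the cassette's top when the blade is fully home
- blade_holder: small grey holder block on a pale metal foot 60 x 90 mm, fixed to the worktop, with a slot 11 x 44 mm in which the blade hangs by its shoulder at the start; top 62 mm above the worktop. Origin: centre of the underside; its x is across the slot's gap
- casting_stand: fixed gel casting stand: aluminium base plate 120 x 300 x 12 mm with three identical grey cassettes in a row along its y, 90 mm apart, each 72 mm wide, a black clamp screw on the front (-x) of each; flat top 74 mm above the worktop, a slot in each top. Origin: on the worktop under the middle slot. Which slot is tight, slack or right changes from start to start and cannot be seen
- slot_left (a point): centre of the mouth of the slot at the stand's +y end, level with the cassette tops. Each slot: 11 mm gap (along the stand's x) by 44 mm (along its y), 62 mm deep, the two long edges of the mouth bevelled 4 mm
- slot_middle (a point): centre of the mouth of the middle slot, level with the tops. In each slot a spring-loaded steel shoe on the back (+x) side, alike in shape, stands 8 mm into the gap: a ramp from 5 to 23 mm below the mouth, an upright face below it; the blade must push it back
- slot_right (a point): centre of the mouth of the slot at the stand's -y end, level with the tops. Push needed to slide the blade down, in any slot, felt from 10 to 17 mm depth on: right cassette: rises to 5 to 9 N on the ramp, then steady 3 to 7 N while moving until home; slack: below about 3 N; tight: climbs 2 to 4 N per mm without levelling off, past 12 N it is clearly jamming
- timer: pale bench timer 70 x 62 x 20 mm lying to the left of the stand, bystander
- beaker: small clear beaker, 58 mm across, 60 tall, bystander behind the stand
- petri_dish: petri dish, 68 mm across, 14 tall, bystander behind the stand
- tape_roll: green tape roll, 68 mm across, 19 tall, lying flat, bystander beyond the blade holder
Mind the look-alikes: they are no part of the job. What is shaped like the spacer_blade but blue or yellow is not meant.

How it is judged (in metres and radians):
On the way:
1. the blade is lifted clear of its holder (height (world z) of spacer_blade above 0.066 m and angle between spacer_blade's own z axis and vertical below 0.3 rad), for 0.1 s.
At the end, for the whole second after the job is handed in: The blade stands upright (0.12 rad) and at rest, within 6 mm of a slot's centre, its shoulder at most 2.5 mm above the cassette's top (fully home), in the right cassette: there shoe and weight press it on the stand with 2.8 to 15 N in all (slack gives less, tight more) (contact force between spacer_blade and casting_stand between 2.8 and 15 N and (horizontal distance between blade_shoulder and slot_left below 0.006 m or horizontal distance between blade_shoulder and slot_middle below 0.006 m or horizontal distance between blade_shoulder and slot_right below 0.006 m) and z of blade_shoulder in the frame of casting_stand below 0.0765 m and angle between spacer_blade's own z axis and vertical below 0.12 rad and linear speed of spacer_blade below 0.02 m/s); the robot touches nothing.
It fails at once if the blade is forced, pressed or knocked against the casting stand with more than 40 N (contact force between spacer_blade and casting_stand above 40 N).
It fails at once if a bystander is moved by more than 30 mm (distance of any of timer, beaker, petri_dish, tape_roll from where it was at the start of the episode above 0.03 m).
It also fails if it takes over 51 s, if anything falls off the work surface, if the arm or the gripper's body presses on something with over 40 N, if the wrist force passes 120 N, or if a joint passes its speed limit or range.

## Working session

There is one attempt and no reset: what is moved stays moved. The work goes in short steps, Python scripts to look and compute and a shell command to move; the robot and the scene stay as the last step left them, time stands still between calls to the robot, and variables do not carry over. Pictures are saved under pics/ and viewed, about 8 in all and at most 12, crops included, and the job is handed in when it is done.

```bash
mkdir -p pics; ls
python3 - <<'E'
from rig import bot, vision
import cv2,numpy as np
s=bot.read_state();print(s['time_s'],s['position'],s['tcp_rot'],s['force'],s['opening'],bot.hold_point_z)
for n in('scene','top'):
    p,d=vision.capture(n);cv2.imwrite(f'pics/{n}0.png',cv2.cvtColor(p,cv2.COLOR_RGB2BGR));np.save(f'pics/{n}0.npy',d)
    print(n,vision.camera_model(n))
E
```

```text
pics
0.0 [0.23531352 0.57820564 0.22154738] [[-9.26123204e-01  3.77219252e-01 -1.20252374e-03]
 [ 3.77220949e-01  9.26121401e-01 -1.87237606e-03]
 [ 4.07386672e-04 -2.18766806e-03 -9.99997524e-01]] [-0.33232115  0.25359247 -0.49994352] 0.9999818517965954 0.0187
scene {'intrinsics': array([[445.48412932,   0.        , 279.34812141],
       [  0.        , 445.48412932, 212.65540235],
       [  0.        ,   0.        ,   1.        ]]), 'camera_from_world': array([[ 9.16957233e-01, -3.98985493e-01,  9.39838785e-05,
        -5.34030609e-01],
       [-2.24572761e-01, -5.16312729e-01, -8.26431026e-01,
         2.13775018e-01],
       [ 3.29782515e-01,  7.57780801e-01, -5.63037965e-01,
         9.89567555e-01],
       [ 0.00000000e+00,  0.00000000e+00,  0.00000000e+00,
         1.00000000e+00]])}
top {'intrinsics': array([[541.10984702,   0.        , 275.37276341],
       [  0.        , 541.10984702, 209.10252962],
       [  0.        ,   0.        ,   1.        ]]), 'camera_from_world': array([[ 0.01309703, -0.99976454, -0.01730112, -0.01034999],
       [-0.98765062, -0.01023288, -0.15633791,  0.59348393],
       [ 0.15612406,  0.01913502, -0.98755209,  1.73089425],
       [ 0.        ,  0.        ,  0.        ,  1.        ]])}
```

View pics/scene0.png

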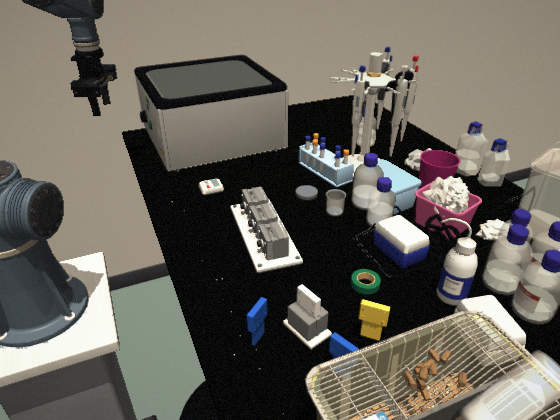

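View pics/top0.png

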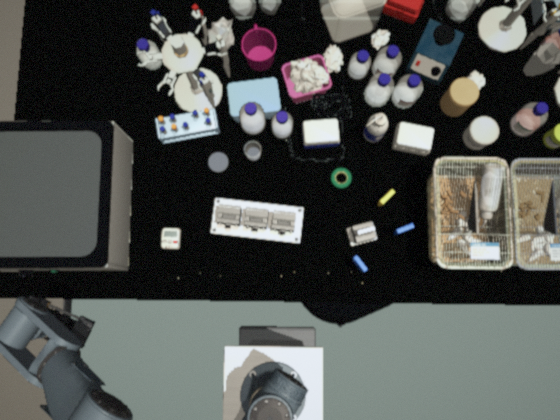

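The white-headed blade stands in the grey holder (scene 308,300; top 362,233). The look-alikes are blue at scene (257,320) and (343,347) and yellow at (374,318), so I choose the white one. The stand is at top (257,219). Next is a close crop of the holder and stand.

Run:
```python
import cv2,numpy as np
p=cv2.imread('pics/top0.png');
a=cv2.resize(p[190:250,205:310],None,fx=7,fy=7,interpolation=cv2.INTER_CUBIC)[:,:735]
b=cv2.resize(p[215:255,335:390],None,fx=4,fy=4,interpolation=cv2.INTER_CUBIC)
c=np.zeros((600,735,3),np.uint8);c[:420]=a;c[430:590,:220]=b
s=cv2.imread('pics/scene0.png')[280:345,275:340];s=cv2.resize(s,(170,170));c[430:600,300:470]=s
cv2.imwrite('pics/crop1.png',c)
from rig import vision
m=vision.camera_model('top');K,T=m['intrinsics'],m['camera_from_world']
d=np.load('pics/top0.npy')
v,u=np.mgrid[0:420,0:560];P=np.stack([(u-K[0,2])/K[0,0]*d,(v-K[1,2])/K[1,1]*d,d],-1)
W=(P-T[:3,3])@T[:3,:3]
np.save('pics/W.npy',W)
def rep(name,r,c,lo,hi):
    w=W[r[0]:r[1],c[0]:c[1]].reshape(-1,3);w=w[(w[:,2]>lo)&(w[:,2]<hi)]
    R=cv2.minAreaRect((w[:,:2]*1000).astype(np.float32));print(name,len(w),w.mean(0).round(4),R)
rep('stand top',(195,245),(205,310),.065,.085)
rep('base',(195,245),(205,310),.006,.085)
rep('holder',(215,250),(340,385),.052,.072)
rep('head',(215,250),(340,385),.095,.13)
rep('foot',(215,250),(340,385),.004,.13)
```

```text
stand top 1088 [0.5625 0.0594 0.0734] ((561.0333251953125, 59.053062438964844), (252.0086669921875, 62.39127731323242), 84.04684448242188)
base 3186 [0.5579 0.0566 0.0369] ((564.4404907226562, 59.23664855957031), (166.11343383789062, 350.0572814941406), 0.6085776090621948)
holder 253 [ 0.518  -0.2878  0.0613] ((519.8365478515625, -290.1852111816406), (55.43710708618164, 67.38442993164062), 15.868125915527344)
head 84 [ 0.5193 -0.2895  0.1065] ((519.3946533203125, -289.52764892578125), (14.5885591506958, 55.851078033447266), 14.022238731384277)
foot 719 [ 0.5187 -0.287   0.0415] ((526.0838623046875, -292.0650634765625), (114.585693359375, 148.19981384277344), 0.3546763062477112)
```

View pics/crop1.png

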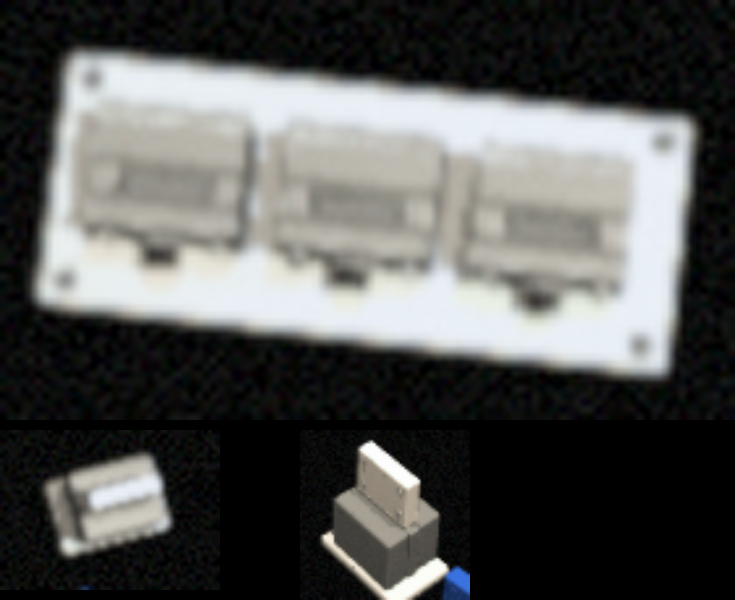

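The crop shows the white head in the holder (scene inset 385,485) and the three slots at top-picture pixels (229.3,216.1), (255.7,219.6) and (283.9,222.6). I'll move over the stand first and look with the wrist camera.

```bash
python3 -m inch '[[87,-440,-380,-60,1.29],[87,-440,-380,-60,1.29],[87,-440,-380,-60,1.29],[87,-440,-380,-60,1.29],[87,-440,-380,-60,1.29],[87,-440,-380,-60,1.29],[87,-440,-380,-60,1.29],[87,-440,-380,-60,1.29]]'
python3 - <<'E'
import numpy as np
from rig import bot
s=bot.read_state();R=np.array(s['tcp_rot']);print(s['joint_positions'])
d=np.array([.46,.06,.28])-s['position'];print(d@R*1000, np.degrees(np.arctan2(R[1,1],R[0,1])))
E
```

```text
time_s: 0.9
position: [0.4165, 0.2223, 0.2634]
tcp_rot: [[0.022, 1.0, -0.001], [1.0, -0.022, -0.002], [-0.002, -0.001, -1.0]]
force: [0.9, 1.1, -0.9]
opening: 1.002
[ 1.45416731e+01  1.53538088e+01  1.00279693e+02 -7.97975517e-02
  6.44610270e+01  1.58372743e+01]
[-161.34410308   47.04470008  -16.36333927] -1.2611981735421185
```

```bash
python3 -m inch '[[87,-160,47,-16,0.08],[87,-160,47,-16,0.08],[87,-160,47,-16,0.08],[87,-160,47,-16,0.08],[87,-160,47,-16,0.08]]'
python3 - <<'E'
from rig import bot, vision
import cv2,numpy as np,pickle
s=bot.read_state();m=vision.camera_model('wrist');p,d=vision.capture('wrist')
cv2.imwrite('pics/w1.png',cv2.cvtColor(p,cv2.COLOR_RGB2BGR))
K,T=m['intrinsics'],m['camera_from_world']
v,u=np.mgrid[0:420,0:560];P=np.stack([(u-K[0,2])/K[0,0]*d,(v-K[1,2])/K[1,1]*d,d],-1)
W=(P-T[:3,3])@T[:3,:3];W[d==0]=np.nan
pickle.dump((m,d,W),open('pics/w1.pkl','wb'))
w=W.reshape(-1,3);w=w[(w[:,2]>.068)&(w[:,2]<.08)];print(len(w),w.mean(0),cv2.minAreaRect((w[:,:2]*1000).astype(np.float32)))
E
```

```text
time_s: 1.4
position: [0.4611, 0.0587, 0.2797]
tcp_rot: [[0.107, 0.994, -0.0], [0.994, -0.107, -0.002], [-0.002, -0.0, -1.0]]
force: [-0.8, 1.0, 1.1]
opening: 0.999
9712 [0.5649768  0.08362626 0.07258763] ((563.2109375, 60.50365447998047), (251.8946990966797, 58.46287155151367), 83.9981689453125)
```

View pics/w1.png

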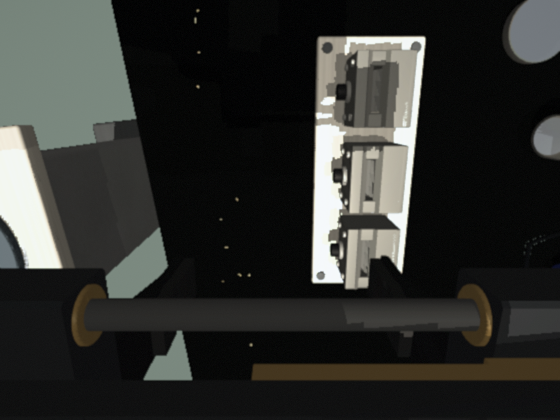

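The wrist view shows the stand with its three slots at about (375,90), (370,177) and (367,255). I'll rectify both images onto the top plane (z = 74 mm) and read the slots there.

Run:
```python
import cv2,numpy as np,pickle
from rig import vision
m1,d,W=pickle.load(open('pics/w1.pkl','rb'));m0=vision.camera_model('top')
th=np.radians(-6.0);c=np.array([.563,.060])
# out px: col=y (left=+y) 2px/mm over 320mm ; row = x (top=+x) 3px? keep 2.4px/mm
S=2.4;H,Wd=250,768
col,row=np.meshgrid(np.arange(Wd),np.arange(H));sy=-(col-Wd/2)/S/1000;sx=-(row-H/2)/S/1000
X=c[0]+np.cos(th)*sx-np.sin(th)*sy;Y=c[1]+np.sin(th)*sx+np.cos(th)*sy
out=[]
for m,f in((m0,'top0'),(m1,'w1')):
    K,T=m['intrinsics'],m['camera_from_world']
    P=np.stack([X,Y,np.full_like(X,.074)],-1)@T[:3,:3].T+T[:3,3]
    u=P[...,0]/P[...,2]*K[0,0]+K[0,2];v=P[...,1]/P[...,2]*K[1,1]+K[1,2]
    o=cv2.remap(cv2.imread(f'pics/{f}.png'),u.astype(np.float32),v.astype(np.float32),cv2.INTER_CUBIC)
    for k in range(-140,141,10):
        x=int(Wd/2+k*S);cv2.line(o,(x,0),(x,8 if k%50 else 16),(0,255,255),1)
    for k in range(-50,51,10):
        y=int(H/2+k*S);cv2.line(o,(0,y),(12 if k%50 else 20,y),(0,255,255),1)
    for k in (-90,0,90):
        x=int(Wd/2+k*S);cv2.line(o,(x-8,H//2),(x+8,H//2),(0,0,255),1);cv2.line(o,(x,H//2-8),(x,H//2+8),(0,0,255),1)
    out.append(o)
cv2.imwrite('pics/rect.png',np.vstack(out))
```

```text
(no output)
```

View pics/rect.png

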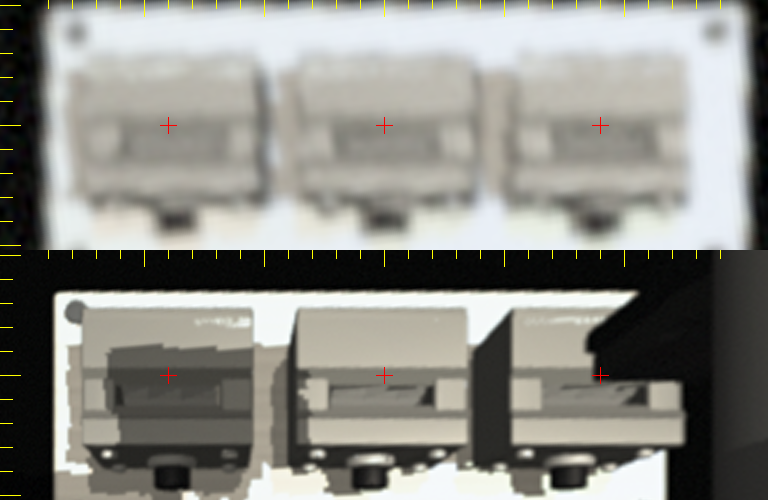

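Both rectified views agree. The slot centres lie about 6.8 mm towards the front of my red marks and within 1 mm of them along y. In world coordinates that gives middle (.5562,.0606), right (.5468,-.0289), left (.5656,.1501), and a stand yaw of -6°. Now on to the holder.

```bash
cat > h.py <<'E'
import sys,numpy as np
from rig import bot
def go(x,y,z,yaw):  # yaw = world angle of tool y, deg
    s=bot.read_state();R=np.array(s['tcp_rot']);d=np.array([x,y,z])-s['position']
    a=np.degrees(np.arctan2(R[1,1],R[0,1]))
    print('t',round(s['time_s'],2),'pos',np.round(s['position'],4),'yaw',round(a,2),'F',np.round(s['force'],2),'M',np.round(s['moment'],2),'open',round(s['opening']*87,1))
    print('need',np.round(d@R*1000,1),'roll',round(-np.radians(yaw-a),4),'tilt',np.round(R[2],4))
if __name__=='__main__': go(*map(float,sys.argv[1:5]))
E
python3 -m inch '[[50,-340,95,120,-0.35],[50,-340,95,120,-0.35],[50,-340,95,120,-0.35],[50,-340,95,120,-0.35],[50,-340,95,120,-0.35],[50,-340,95,120,-0.35],[50,-340,95,120,-0.35],[50,-340,95,120,-0.35]]'; python3 h.py .5193 -.2895 .0713 14
python3 - <<'E'
from rig import vision
import cv2
p,d=vision.capture('wrist');cv2.imwrite('pics/w2.png',cv2.cvtColor(p,cv2.COLOR_RGB2BGR))
E
```

```text
time_s: 2.25
position: [0.5191, -0.2887, 0.1581]
tcp_rot: [[-0.243, 0.97, -0.003], [0.97, 0.243, -0.0], [0.0, -0.003, -1.0]]
force: [1.2, 0.4, -0.1]
opening: 0.577
t 2.25 pos [ 0.5191 -0.2887  0.1581] yaw 14.04 F [ 1.23  0.38 -0.14] M [-0.06 -0.04 -0.01] open 50.2
need [-0.8  0.2 86.8] roll 0.0008 tilt [ 4.0e-04 -2.6e-03 -1.0e+00]
```

View pics/w2.png

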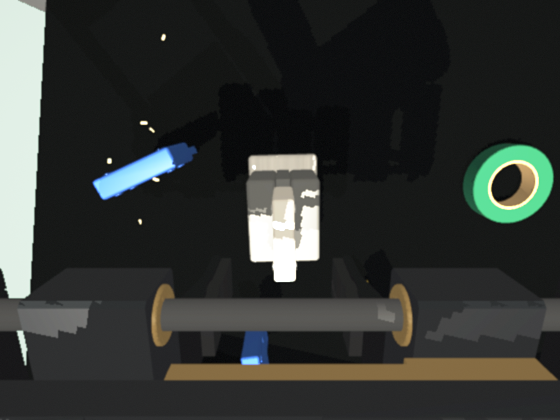

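The white head (284,235) is centred between the fingers (220 to 345) and aligned with them. Both blue look-alikes, at (145,175) and (255,345), are clear. I'll descend and grip.

```bash
python3 -m inch '[[50,-0.8,0,45,0],[50,-0.8,0,87,0],[50,-0.8,0,87,0],[12,-0.8,0,87,0],[10,-0.8,0,87,0],[10,-0.8,0,87,0],[10,-0.8,0,87,0]]'; python3 h.py .5193 -.2895 .0713 14
```

```text
time_s: 3.0
position: [0.5207, -0.2948, 0.0713]
tcp_rot: [[-0.241, 0.97, 0.0], [0.97, 0.241, -0.006], [-0.006, -0.001, -1.0]]
force: [0.6, 0.1, -0.0]
opening: 0.293
t 3.0 pos [ 0.5207 -0.2948  0.0713] yaw 13.96 F [ 0.59  0.15 -0.03] M [-0.07  0.04  0.02] open 25.5
need [ 5.5 -0.1  0. ] roll -0.0008 tilt [-0.0056 -0.001  -1.    ]
```

Still closing, but the tool sits 5.5 mm off along its x. I'll correct that before the pads meet.

```bash
python3 -m inch '[[26,5.5,0,0,0],[26,5.5,0,0,0]]'; python3 h.py .5193 -.2895 .0713 14
```

```text
time_s: 3.2
position: [0.5191, -0.2886, 0.072]
tcp_rot: [[-0.242, 0.97, 0.0], [0.97, 0.242, -0.005], [-0.005, -0.001, -1.0]]
force: [-0.4, 0.7, -0.3]
opening: 0.295
t 3.2 pos [ 0.5191 -0.2886  0.072 ] yaw 13.98 F [-0.41  0.71 -0.29] M [-0.12 -0.01  0.01] open 25.7
need [-0.9 -0.   0.7] roll -0.0003 tilt [-5.3e-03 -9.0e-04 -1.0e+00]
```

```bash
python3 -m inch '[[8,-0.9,0,0.5,0],[8,-0.9,0,0.5,0],[8,-0.9,0,0.5,0],[8,-0.9,0,0.5,0]]'; python3 h.py .5193 -.2895 .0713 14
```

```text
time_s: 3.6
position: [0.5196, -0.2897, 0.0716]
tcp_rot: [[-0.241, 0.97, 0.001], [0.97, 0.241, -0.006], [-0.006, -0.0, -1.0]]
force: [1.5, -0.1, 0.1]
opening: 0.158
t 3.6 pos [ 0.5196 -0.2897  0.0716] yaw 13.97 F [ 1.49 -0.12  0.07] M [-0.02 -0.14 -0.02] open 13.7
need [ 0.2 -0.2  0.3] roll -0.0006 tilt [-5.7e-03 -4.0e-04 -1.0e+00]
```

```bash
python3 -m inch '[[8,0,0,-20,0],[8,0,0,-60,0],[8,0,0,-100,0],[8,0,0,-100,0]]'; python3 h.py .5468 -.0289 .16 -6
```

```text
time_s: 4.0
position: [0.5225, -0.2915, 0.1769]
tcp_rot: [[-0.241, 0.97, 0.01], [0.97, 0.242, -0.013], [-0.015, 0.006, -1.0]]
force: [1.1, -0.4, -0.4]
opening: 0.158
t 4.0 pos [ 0.5225 -0.2915  0.1769] yaw 13.98 F [ 1.1  -0.43 -0.38] M [-0.13  0.02 -0.  ] open 13.8
need [249.2  86.9  13.7] roll 0.3486 tilt [-0.0148  0.0062 -0.9999]
```

```bash
python3 -m inch '[[8,249,87,10,0.349],[8,249,87,10,0.349],[8,249,87,10,0.349],[8,249,87,10,0.349],[8,249,87,10,0.349],[8,249,87,10,0.349],[8,249,87,10,0.349],[8,249,87,10,0.349]]'; python3 h.py .5468 -.0289 .142 -6
```

```text
time_s: 4.8
position: [0.5467, -0.0296, 0.1631]
tcp_rot: [[0.104, 0.995, 0.009], [0.994, -0.104, -0.013], [-0.013, 0.01, -1.0]]
force: [0.7, -0.1, -1.6]
opening: 0.156
t 4.8 pos [ 0.5467 -0.0296  0.1631] yaw -5.97 F [ 0.72 -0.09 -1.6 ] M [-0.13  0.12 -0.01] open 13.5
need [ 0.9 -0.2 21.1] roll 0.0004 tilt [-0.0125  0.0099 -0.9999]
```

```bash
python3 -m inch '[[8,1,-0.5,21,0],[8,1,-0.5,21,0],[8,1,-0.5,21,0]]'; python3 h.py .5468 -.0289 .142 -6
python3 - <<'E'
from rig import vision
import cv2,numpy as np
p,d=vision.capture('wrist');q,_=vision.capture('scene')
o=np.hstack([p[:,200:420],cv2.resize(q[170:290,200:320],(420,420),interpolation=cv2.INTER_CUBIC)])
cv2.imwrite('pics/w3.png',cv2.cvtColor(o,cv2.COLOR_RGB2BGR))
E
```

```text
time_s: 5.1
position: [0.5461, -0.0303, 0.1418]
tcp_rot: [[0.106, 0.994, 0.007], [0.994, -0.106, -0.013], [-0.013, 0.009, -1.0]]
force: [-0.9, -0.2, -1.2]
opening: 0.157
t 5.1 pos [ 0.5461 -0.0303  0.1418] yaw -6.1 F [-0.88 -0.19 -1.24] M [-0.09  0.07  0.01] open 13.6
need [ 1.5  0.5 -0.3] roll -0.0018 tilt [-0.0126  0.0085 -0.9999]
```

View pics/w3.png

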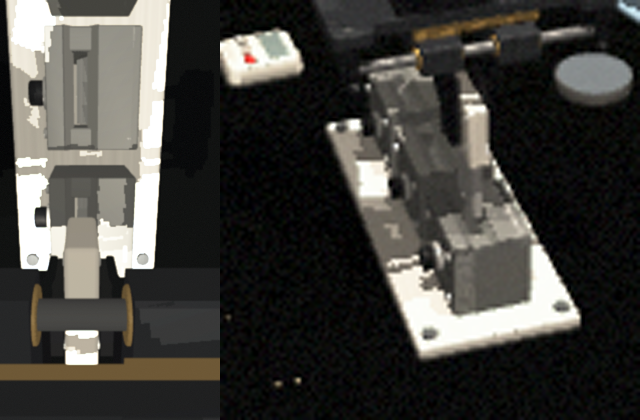

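The blade hangs in line with the slots: blade column 82, middle slot column 81. I'll start the gentle probe.

```bash
python3 -m inch '[[8,1.8,0.2,4,0],[8,1.8,0.2,8,0],[8,1.8,0.2,10,0],[8,1.8,0.2,12,0],[8,1.8,0.2,13,0]]'; python3 h.py .5468 -.0285 .1333 -6
```

```text
time_s: 5.7
position: [0.5473, -0.0283, 0.1293]
tcp_rot: [[0.106, 0.994, 0.009], [0.994, -0.106, -0.014], [-0.013, 0.011, -1.0]]
force: [-1.0, 0.1, -0.5]
opening: 0.158
t 5.7 pos [ 0.5473 -0.0283  0.1293] yaw -6.06 F [-1.05  0.09 -0.49] M [-0.13  0.02 -0.06] open 13.8
need [-0.3 -0.5 -4. ] roll -0.001 tilt [-0.0128  0.0106 -0.9999]
```

```bash
python3 -m inch '[[8,0,0,2,0],[8,0,0,4,0],[8,0,0,6,0],[8,0,0,6,0]]'; python3 h.py .5468 -.0285 .1333 -6;  python3 -m inch '[[8,0,0,2,0],[8,0,0,4,0],[8,0,0,4,0]]'; python3 h.py .5468 -.0285 .1333 -6
```

```text
time_s: 6.1
position: [0.5469, -0.0283, 0.123]
tcp_rot: [[0.106, 0.994, 0.008], [0.994, -0.105, -0.014], [-0.013, 0.009, -1.0]]
force: [-0.4, -0.2, -1.8]
opening: 0.16
t 6.1 pos [ 0.5469 -0.0283  0.123 ] yaw -6.05 F [-0.42 -0.22 -1.83] M [-0.01  0.24  0.  ] open 13.9
need [ -0.4   0.  -10.3] roll -0.0009 tilt [-0.0126  0.0094 -0.9999]
time_s: 6.4
position: [0.5457, -0.0281, 0.1187]
tcp_rot: [[0.105, 0.994, 0.005], [0.994, -0.105, -0.013], [-0.012, 0.007, -1.0]]
force: [-3.1, 0.8, 1.4]
opening: 0.161
t 6.4 pos [ 0.5457 -0.0281  0.1187] yaw -6.05 F [-3.14  0.79  1.41] M [-0.01  0.82 -0.01] open 14.0
need [ -0.5   1.2 -14.6] roll -0.0008 tilt [-0.0125  0.0067 -0.9999]
```

```bash
python3 -m inch '[[8,0,0.3,1.5,0],[8,0,0.3,3,0]]'; python3 h.py .5468 -.0285 .1333 -6;  python3 -m inch '[[8,0,0,1.5,0],[8,0,0,3,0]]'; python3 h.py .5468 -.0285 .1333 -6
```

```text
time_s: 6.6
position: [0.5451, -0.028, 0.1159]
tcp_rot: [[0.105, 0.994, 0.003], [0.994, -0.105, -0.013], [-0.012, 0.005, -1.0]]
force: [-5.4, 1.3, 9.2]
opening: 0.156
t 6.6 pos [ 0.5451 -0.028   0.1159] yaw -6.03 F [-5.4   1.27  9.17] M [ 0.01  1.24 -0.01] open 13.6
need [ -0.6   1.8 -17.4] roll -0.0005 tilt [-0.0124  0.0046 -0.9999]
time_s: 6.8
position: [0.545, -0.028, 0.1143]
tcp_rot: [[0.105, 0.994, 0.003], [0.994, -0.105, -0.013], [-0.013, 0.005, -1.0]]
force: [-6.0, 0.2, 15.6]
opening: 0.159
t 6.8 pos [ 0.545  -0.028   0.1143] yaw -6.02 F [-5.95  0.17 15.64] M [0.06 1.3  0.03] open 13.8
need [ -0.6   1.9 -19. ] roll -0.0003 tilt [-0.0126  0.0047 -0.9999]
```

The push climbed to about 10 N at 17.4 mm and 17 N at 19 mm, roughly 4 N/mm and still rising. The right-end slot is the tight one, so I'll withdraw.

```bash
python3 -m inch '[[8,0,0,-8,0],[8,0,0.5,-30,0],[8,0,1,-48,0],[8,0,1,-48,0]]'; python3 h.py .5562 .0610 .145 -6
```

```text
time_s: 7.2
position: [0.5494, -0.0282, 0.1649]
tcp_rot: [[0.105, 0.994, 0.012], [0.994, -0.105, -0.015], [-0.014, 0.014, -1.0]]
force: [0.3, 0.2, -0.2]
opening: 0.158
t 7.2 pos [ 0.5494 -0.0282  0.1649] yaw -6.02 F [ 0.26  0.23 -0.17] M [-0.07  0.01 -0.01] open 13.7
need [89.7 -2.8 18.6] roll -0.0004 tilt [-0.0136  0.0139 -0.9998]
```

```bash
python3 -m inch '[[8,45,-1.7,0,0],[8,89.7,-3.5,0,0],[8,89.7,-3.5,10,0],[8,89.7,-3.5,18,0],[8,89.7,-3.5,18,0]]'; python3 h.py .5556 .0610 .1333 -6
```

```text
time_s: 7.7
position: [0.5545, 0.0605, 0.1436]
tcp_rot: [[0.105, 0.994, 0.009], [0.994, -0.105, -0.015], [-0.014, 0.011, -1.0]]
force: [0.4, 0.4, -1.2]
opening: 0.161
t 7.7 pos [0.5545 0.0605 0.1436] yaw -6.04 F [ 0.35  0.37 -1.18] M [-0.07  0.07 -0.05] open 14.0
need [ 0.8  1.  10.3] roll -0.0007 tilt [-0.0141  0.0105 -0.9998]
```

```bash
python3 -m inch '[[8,0.8,1,4,0],[8,0.8,1,8,0],[8,0.8,1,11,0],[8,0.8,1,14,0],[8,0.8,1,14,0]]'; python3 h.py .5556 .0610 .1333 -6;  python3 -m inch '[[8,0,0,2,0],[8,0,0,4,0],[8,0,0,6,0],[8,0,0,6,0]]'; python3 h.py .5556 .0610 .1333 -6
```

```text
time_s: 8.2
position: [0.5555, 0.0607, 0.1293]
tcp_rot: [[0.106, 0.994, 0.008], [0.994, -0.106, -0.015], [-0.014, 0.01, -1.0]]
force: [0.3, 0.2, -0.9]
opening: 0.16
t 8.2 pos [0.5555 0.0607 0.1293] yaw -6.07 F [ 0.34  0.23 -0.88] M [-0.1   0.06 -0.  ] open 13.9
need [ 0.3  0.2 -4.1] roll -0.0013 tilt [-0.0141  0.0099 -0.9999]
time_s: 8.6
position: [0.5553, 0.0606, 0.123]
tcp_rot: [[0.106, 0.994, 0.008], [0.994, -0.106, -0.015], [-0.014, 0.009, -1.0]]
force: [-0.6, 0.4, -1.0]
opening: 0.154
t 8.6 pos [0.5553 0.0606 0.123 ] yaw -6.07 F [-0.61  0.42 -1.02] M [-0.05  0.04  0.02] open 13.4
need [  0.2   0.4 -10.3] roll -0.0012 tilt [-0.0141  0.0093 -0.9999]
```

```bash
python3 -m inch '[[8,0,0,2,0],[8,0,0,4,0],[8,0,0,4,0]]'; python3 h.py .5556 .0610 .1333 -6;  python3 -m inch '[[8,0,0.3,1.5,0],[8,0,0.3,3,0]]'; python3 h.py .5556 .0610 .1333 -6; python3 -m inch '[[8,0,0.3,1,0],[8,0,0.3,2,0]]'; python3 h.py .5556 .0610 .1333 -6
```

```text
time_s: 8.9
position: [0.5549, 0.0606, 0.1186]
tcp_rot: [[0.106, 0.994, 0.007], [0.994, -0.106, -0.015], [-0.014, 0.008, -1.0]]
force: [-0.1, 0.0, -0.7]
opening: 0.159
t 8.9 pos [0.5549 0.0606 0.1186] yaw -6.07 F [-0.13  0.01 -0.7 ] M [-0.06  0.14 -0.02] open 13.8
need [  0.2   0.7 -14.7] roll -0.0011 tilt [-0.0141  0.0084 -0.9999]
time_s: 9.1
position: [0.5553, 0.0606, 0.1156]
tcp_rot: [[0.106, 0.994, 0.007], [0.994, -0.106, -0.015], [-0.014, 0.008, -1.0]]
force: [-1.2, 0.6, -0.2]
opening: 0.156
t 9.1 pos [0.5553 0.0606 0.1156] yaw -6.06 F [-1.17  0.64 -0.19] M [-0.06  0.14 -0.03] open 13.6
need [  0.2   0.4 -17.7] roll -0.0011 tilt [-0.0141  0.0084 -0.9999]
time_s: 9.3
position: [0.5556, 0.0605, 0.1135]
tcp_rot: [[0.106, 0.994, 0.007], [0.994, -0.106, -0.015], [-0.014, 0.008, -1.0]]
force: [0.5, 0.1, -1.3]
opening: 0.157
t 9.3 pos [0.5556 0.0605 0.1135] yaw -6.06 F [ 0.53  0.07 -1.26] M [-0.05  0.09  0.  ] open 13.7
need [  0.2   0.1 -19.8] roll -0.0011 tilt [-0.0141  0.0084 -0.9999]
```

```bash
python3 -m inch '[[8,0,0,2,0],[8,0,0,4,0],[8,0,0,4,0]]'; python3 h.py .5556 .0610 .1333 -6;  python3 -m inch '[[8,0,0,2,0],[8,0,0,4,0],[8,0,0,6,0]]'; python3 h.py .5556 .0610 .1333 -6; python3 -m inch '[[8,0,0,2,0],[8,0,0,4,0],[8,0,0,6,0]]'; python3 h.py .5556 .0610 .1333 -6
```

```text
time_s: 9.6
position: [0.5553, 0.0605, 0.1091]
tcp_rot: [[0.106, 0.994, 0.006], [0.994, -0.106, -0.015], [-0.014, 0.008, -1.0]]
force: [-0.1, 0.3, -0.4]
opening: 0.158
t 9.6 pos [0.5553 0.0605 0.1091] yaw -6.06 F [-0.1   0.27 -0.39] M [-0.1   0.15  0.05] open 13.7
need [  0.2   0.4 -24.2] roll -0.0011 tilt [-0.0141  0.0075 -0.9999]
time_s: 9.9
position: [0.5553, 0.0604, 0.1029]
tcp_rot: [[0.106, 0.994, 0.006], [0.994, -0.106, -0.015], [-0.014, 0.007, -1.0]]
force: [-1.3, 0.5, -0.5]
opening: 0.16
t 9.9 pos [0.5553 0.0604 0.1029] yaw -6.06 F [-1.32  0.46 -0.51] M [-0.04  0.22 -0.03] open 14.0
need [  0.2   0.5 -30.4] roll -0.0011 tilt [-0.0141  0.0074 -0.9999]
time_s: 10.2
position: [0.5553, 0.0603, 0.0967]
tcp_rot: [[0.106, 0.994, 0.006], [0.994, -0.106, -0.015], [-0.014, 0.007, -1.0]]
force: [-0.5, -1.2, -1.7]
opening: 0.158
t 10.2 pos [0.5553 0.0603 0.0967] yaw -6.06 F [-0.48 -1.18 -1.71] M [-0.07  0.14 -0.01] open 13.8
need [  0.2   0.5 -36.6] roll -0.001 tilt [-0.0141  0.0073 -0.9999]
```

The push stayed below about 1 N down to 37 mm, so the middle slot is slack. That leaves the left slot, which I'll check by feel.

```bash
python3 -m inch '[[8,0,0,-20,0],[8,0,0,-60,0],[8,0,0,-66,0],[8,0,0,-66,0]]'; python3 h.py .5645 .1504 .145 -6
```

```text
time_s: 10.6
position: [0.5561, 0.0612, 0.1641]
tcp_rot: [[0.106, 0.994, 0.01], [0.994, -0.106, -0.015], [-0.014, 0.011, -1.0]]
force: [-0.2, -0.0, -1.5]
opening: 0.16
t 10.6 pos [0.5561 0.0612 0.1641] yaw -6.06 F [-0.24 -0.02 -1.46] M [-0.09  0.07  0.03] open 13.9
need [89.8 -1.3 17.8] roll -0.001 tilt [-0.0141  0.0114 -0.9998]
```

```bash
python3 -m inch '[[8,45,0,0,0],[8,89.5,0,0,0],[8,89.5,0,10,0],[8,89.5,0,16,0],[8,89.5,0,16,0]]'; python3 h.py .5647 .1504 .1333 -6
```

```text
time_s: 11.1
position: [0.5638, 0.1491, 0.1444]
tcp_rot: [[0.106, 0.994, 0.004], [0.994, -0.106, -0.016], [-0.016, 0.006, -1.0]]
force: [-0.6, -0.2, -1.4]
opening: 0.155
t 11.1 pos [0.5638 0.1491 0.1444] yaw -6.07 F [-0.58 -0.22 -1.42] M [-0.11  0.09 -0.01] open 13.5
need [ 1.6  0.7 11.1] roll -0.0012 tilt [-0.0155  0.0061 -0.9999]
```

```bash
python3 -m inch '[[8,1.6,0.9,4,0],[8,1.6,0.9,8,0],[8,1.6,0.9,11,0],[8,1.6,0.9,15,0],[8,1.6,0.9,15,0]]'; python3 h.py .5649 .1504 .1333 -6;  python3 -m inch '[[8,0,0,2,0],[8,0,0,4,0],[8,0,0,6,0],[8,0,0,6,0]]'; python3 h.py .5649 .1504 .1333 -6
```

```text
time_s: 11.6
position: [0.5646, 0.15, 0.1289]
tcp_rot: [[0.106, 0.994, 0.003], [0.994, -0.106, -0.016], [-0.016, 0.005, -1.0]]
force: [0.1, -0.3, -0.9]
opening: 0.158
t 11.6 pos [0.5646 0.15   0.1289] yaw -6.1 F [ 0.06 -0.31 -0.88] M [-0.09  0.14 -0.01] open 13.7
need [ 0.4  0.2 -4.4] roll -0.0017 tilt [-0.0157  0.0052 -0.9999]
time_s: 12.0
position: [0.5644, 0.15, 0.1226]
tcp_rot: [[0.106, 0.994, 0.003], [0.994, -0.106, -0.016], [-0.016, 0.005, -1.0]]
force: [0.3, -0.2, -0.9]
opening: 0.16
t 12.0 pos [0.5644 0.15   0.1226] yaw -6.09 F [ 0.27 -0.18 -0.88] M [-0.06  0.11  0.  ] open 14.0
need [  0.3   0.5 -10.7] roll -0.0016 tilt [-0.0158  0.0046 -0.9999]
```

```bash
python3 -m inch '[[8,0,0,2,0],[8,0,0,4,0],[8,0,0,4,0]]'; python3 h.py .5649 .1504 .1333 -6;  python3 -m inch '[[8,0,0.3,1.5,0],[8,0,0.3,3,0]]'; python3 h.py .5649 .1504 .1333 -6
```

```text
time_s: 12.3
position: [0.5637, 0.1499, 0.1183]
tcp_rot: [[0.106, 0.994, 0.001], [0.994, -0.106, -0.016], [-0.016, 0.003, -1.0]]
force: [-0.3, 0.4, -1.5]
opening: 0.153
t 12.3 pos [0.5637 0.1499 0.1183] yaw -6.09 F [-0.33  0.45 -1.54] M [-0.    0.31  0.01] open 13.3
need [  0.4   1.2 -15. ] roll -0.0016 tilt [-0.016   0.003  -0.9999]
time_s: 12.5
position: [0.5636, 0.1499, 0.1159]
tcp_rot: [[0.106, 0.994, 0.0], [0.994, -0.106, -0.016], [-0.016, 0.002, -1.0]]
force: [-2.6, 0.1, 6.3]
opening: 0.161
t 12.5 pos [0.5636 0.1499 0.1159] yaw -6.08 F [-2.61  0.1   6.34] M [0.   0.72 0.06] open 14.0
need [  0.3   1.3 -17.4] roll -0.0015 tilt [-0.0161  0.0021 -0.9999]
```

```bash
for i in 1 2; do python3 -m inch '[[8,0,0.2,1,0],[8,0,0.2,2.5,0]]' >/dev/null; python3 h.py .5649 .1504 .1333 -6; done
```

```text
t 12.7 pos [0.5636 0.15   0.1144] yaw -6.07 F [-2.44  0.29  6.51] M [0.03 0.77 0.  ] open 14.1
need [  0.2   1.3 -18.9] roll -0.0012 tilt [-0.016   0.002  -0.9999]
t 12.9 pos [0.5636 0.15   0.1129] yaw -6.07 F [-3.14 -0.07  7.36] M [0.04 0.81 0.01] open 13.7
need [  0.2   1.3 -20.4] roll -0.0012 tilt [-0.016   0.0019 -0.9999]
```

The push has levelled off at about 8 N on the ramp, so the left slot is the right cassette. I'll carry on towards home.

```bash
python3 -m inch '[[8,0,0.2,2,0],[8,0,0.2,4,0],[8,0,0.2,6,0],[8,0,0.2,8,0]]' ; python3 h.py .5649 .1504 .0833 -6
```

```text
time_s: 13.3
position: [0.5635, 0.1501, 0.1057]
tcp_rot: [[0.106, 0.994, 0.0], [0.994, -0.106, -0.016], [-0.016, 0.002, -1.0]]
force: [-3.1, 0.3, 4.3]
opening: 0.161
t 13.3 pos [0.5635 0.1501 0.1057] yaw -6.06 F [-3.12  0.3   4.26] M [ 0.    0.63 -0.01] open 14.0
need [ 0.8  1.3 22.4] roll -0.001 tilt [-0.0159  0.0017 -0.9999]
```

```bash
python3 -m inch '[[8,0,0.2,2,0],[8,0,0.2,4,0],[8,0,0.2,6,0],[8,0,0.2,8,0],[8,0,0.2,10,0]]' ; python3 h.py .5649 .1504 .0833 -6
```

```text
time_s: 13.8
position: [0.5636, 0.1498, 0.0954]
tcp_rot: [[0.106, 0.994, -0.0], [0.994, -0.106, -0.016], [-0.016, 0.001, -1.0]]
force: [-1.9, 1.0, 3.6]
opening: 0.156
t 13.8 pos [0.5636 0.1498 0.0954] yaw -6.06 F [-1.9   0.97  3.59] M [-0.    0.72  0.06] open 13.6
need [ 0.9  1.3 12.1] roll -0.0011 tilt [-0.0159  0.0012 -0.9999]
```

```bash
python3 -m inch '[[8,0,0.2,2,0],[8,0,0.2,4,0],[8,0,0.2,6,0],[8,0,0.2,8,0],[8,0,0.2,9,0]]' ; python3 h.py .5649 .1504 .0833 -6
```

```text
time_s: 14.3
position: [0.5636, 0.1497, 0.0861]
tcp_rot: [[0.106, 0.994, -0.001], [0.994, -0.106, -0.016], [-0.016, 0.001, -1.0]]
force: [-2.5, -0.1, 4.2]
opening: 0.158
t 14.3 pos [0.5636 0.1497 0.0861] yaw -6.06 F [-2.52 -0.1   4.18] M [-0.01  0.71  0.04] open 13.8
need [0.9 1.2 2.8] roll -0.0011 tilt [-1.600e-02  7.000e-04 -9.999e-01]
```

```bash
python3 -m inch '[[8,0,0.1,1,0],[8,0,0.1,2,0]]' ; python3 h.py .5649 .1504 .0833 -6
```

```text
time_s: 14.5
position: [0.5636, 0.1496, 0.084]
tcp_rot: [[0.106, 0.994, -0.001], [0.994, -0.106, -0.016], [-0.016, 0.001, -1.0]]
force: [-2.8, 0.3, 4.3]
opening: 0.161
t 14.5 pos [0.5636 0.1496 0.084 ] yaw -6.06 F [-2.84  0.28  4.27] M [ 0.03  0.72 -0.  ] open 14.0
need [0.9 1.2 0.7] roll -0.0011 tilt [-1.600e-02  6.000e-04 -9.999e-01]
```

```bash
python3 -m inch '[[8,0,0,0.7,0],[8,0,0,1.3,0]]' ; python3 h.py .5649 .1504 .0833 -6
```

```text
time_s: 14.7
position: [0.5636, 0.1496, 0.0829]
tcp_rot: [[0.106, 0.994, -0.001], [0.994, -0.106, -0.016], [-0.016, 0.001, -1.0]]
force: [-4.0, 0.1, 8.3]
opening: 0.159
t 14.7 pos [0.5636 0.1496 0.0829] yaw -6.06 F [-4.01  0.07  8.33] M [-0.    0.88  0.03] open 13.8
need [ 0.9  1.2 -0.4] roll -0.0011 tilt [-1.610e-02  7.000e-04 -9.999e-01]
```

```bash
python3 -m inch '[[8,0,0,0.7,0],[8,0,0,1,0]]' ; python3 h.py .5649 .1504 .0833 -6
```

```text
time_s: 14.9
position: [0.5638, 0.1496, 0.0828]
tcp_rot: [[0.106, 0.994, -0.001], [0.994, -0.106, -0.016], [-0.016, 0.001, -1.0]]
force: [-4.3, 0.5, 11.0]
opening: 0.157
t 14.9 pos [0.5638 0.1496 0.0828] yaw -6.07 F [-4.33  0.46 10.95] M [-0.03  1.02  0.01] open 13.6
need [ 0.9  1.  -0.5] roll -0.0012 tilt [-0.016   0.0011 -0.9999]
```

A firm stop at z = 82.8 mm, where home was expected at about 83. I'll release, check, then retreat.

```bash
python3 -m inch '[[20,0,0,0,0],[45,0,0,0,0],[45,0,0,0,0],[45,0,0,0,0],[45,0,0,-20,0],[45,0,0,-60,0],[45,0,0,-100,0]]' ; python3 h.py .5649 .1504 .0833 -6
```

```text
time_s: 15.6
position: [0.5634, 0.1511, 0.1828]
tcp_rot: [[0.106, 0.994, -0.003], [0.994, -0.106, -0.016], [-0.016, -0.001, -1.0]]
force: [0.6, 0.1, -0.0]
opening: 0.512
t 15.6 pos [0.5634 0.1511 0.1828] yaw -6.07 F [ 0.61  0.1  -0.  ] M [-0.05  0.05  0.05] open 44.5
need [ 1.1  1.7 99.5] roll -0.0013 tilt [-0.0165 -0.0011 -0.9999]
```

```bash
python3 -m inch '[[45,-50,0,-40,0],[45,-100,0,-60,0],[45,-130,0,-60,0],[45,-130,0,-60,0],[45,-130,0,-60,0]]'
python3 - <<'E'
from rig import bot,vision
import cv2,numpy as np
m=vision.camera_model('wrist');p,d=vision.capture('wrist');q,dq=vision.capture('scene')
o=np.hstack([cv2.resize(p[:300,200:500],(400,400)),cv2.resize(q[165:275,200:310],(400,400),interpolation=cv2.INTER_CUBIC)])
cv2.imwrite('pics/w4.png',cv2.cvtColor(o,cv2.COLOR_RGB2BGR))
for n,m,d in(('wrist',m,d),('scene',vision.camera_model('scene'),dq)):
    K,T=m['intrinsics'],m['camera_from_world'];v,u=np.mgrid[0:420,0:560]
    W=(np.stack([(u-K[0,2])/K[0,0]*d,(v-K[1,2])/K[1,1]*d,d],-1)-T[:3,3])@T[:3,:3]
    k=(d>0)&(abs(W[...,0]-.565)<.06)&(abs(W[...,1]-.15)<.05)
    w=W[k&(W[...,2]>.09)&(W[...,2]<.15)];t=W[k&(abs(W[...,2]-.073)<.006)]
    z=np.percentile(w[:,2],95);h=w[w[:,2]>z-.006]
    print(n,len(w),'head top z',z,'centre',cv2.minAreaRect((h[:,:2]*1000).astype(np.float32)),'stand top z',np.median(t[:,2]))
E
```

```text
time_s: 16.1
position: [0.5498, 0.0219, 0.2451]
tcp_rot: [[0.109, 0.994, -0.002], [0.994, -0.109, -0.016], [-0.016, -0.001, -1.0]]
force: [-0.1, 0.1, -1.0]
opening: 0.519
wrist 1606 head top z 0.11857637488001324 centre ((564.6582641601562, 149.85635375976562), (54.41862106323242, 14.519513130187988), 84.06058502197266) stand top z 0.07314142893478075
scene 139 head top z 0.12000049137180989 centre ((563.6997680664062, 149.37039184570312), (60.58475112915039, 13.760340690612793), 82.29817199707031) stand top z 0.0742258794817952
```

View pics/w4.png

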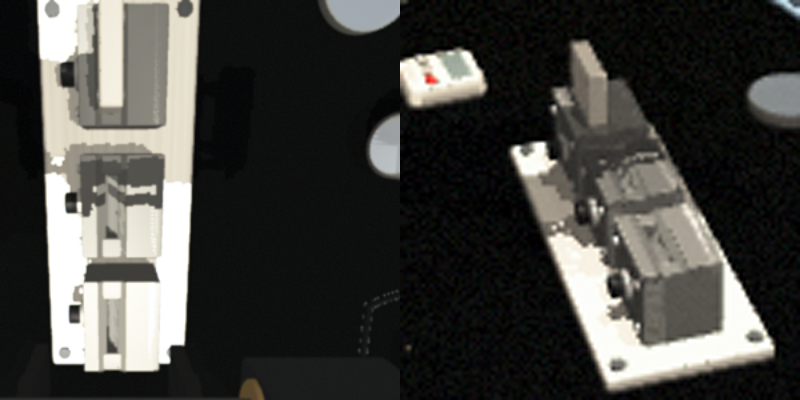

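The blade stands upright in the left cassette (110,50 in the wrist crop; 590,85 in the scene crop). Its head top is 45.4 to 45.8 mm above the cassette top, against 45 mm nominal, so it is home. The robot is clear, and I'm handing in.

```bash
python3 -c "
from rig import bot
print(bot.hand_in())"
```

```text
the job is handed in; nothing more can be done
None
```

The spacer blade is standing fully home in the left (+y end) cassette, which had the right drag. The job was handed in at about 16 s; no verdict was reported.

| Slot | What the blade felt | Reading |
|---|---|---|
| Right (-y end) | Push climbed to about 10 N at 17 mm and 17 N at 19 mm, so I withdrew | Tight |
| Middle | About 1 N or less down to 37 mm | Slack |
| Left (+y end) | About 8 N on the ramp, then a steady 5 to 6 N until a firm stop | Right |

- **Final position:** The blade looks upright. Its head top measures 45.4 mm (wrist camera) and 45.8 mm (scene camera) above the cassette top, against 45 mm nominal. It sits within about 2 mm of my estimate of the slot centre.
- **Force on the stand:** The highest push I read was about 17 N, well under the 40 N limit. I could only read it between moves, not continuously, and I could not measure the blade's resting force on the stand.
- **Surroundings:** The robot was clear at hand-in. The timer and petri dish looked in place in the last picture. I did not check the beaker and tape roll again, but the arm never went near them.
- **What went off plan:**
  - The tool tilted by up to about 1° over the moves, and I shifted the approaches to allow for it.
  - It also sat about 5.5 mm off just before the grasp, which I corrected before the pads met.
  - I ran one probing move twice from a shell loop, instead of typing its rows out each time.

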